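Snap the cap onto the insulated flask and keep it pressed home

ROBOT

A 6-joint arm with a two-finger parallel gripper is mounted at the origin on a cart in front of the work surface, level with it; the furniture and walls round the work are solid. World frame = base frame: x ahead of the robot, y to its left, z up, the work surface at z = 0. Lengths are in m, angles in rad, forces in N, time in s.
With the tool pointing down it reaches from about 0.375 to 0.825 m from the base axis. Payload 5.5 kg.
Tool frame: the origin (TCP) lies at the very end of the fingers, on their centre line; the grasp point (between the pads) lies 19 mm behind it (arm.grasp_offset is the z of the grasp point in the tool frame, in m); z points along the fingers, y is the direction in which the jaws open and shut (so a half turn about z gives the same grasp; the last joint's range is limited). The gripper opens to 85 mm and grips with 20 to 120 N. Pads are 22 mm wide; open, the fingers measure 114 mm over their backs; the gripper's body (76 mm by 85 mm) begins 54 mm behind the grasp point. The pads swing forward as they close: fully open they stand 13 mm farther back than shut.
Start: joints at [-1.315, 0.314, -0.047, 1.21, 0, 1.571], TCP at [0.152, -0.58, 0.205] pointing down, gripper open.
Joint ranges: [-2.67, 2.67], [-0.69, 1.73], [-1.03, 1.25], [-2.08, 2.16], [-1.42, 1.45], [-3.14, 3.14]. Speed limits (rad/s): [2.39, 2.39, 3.01, 3.14, 3.14, 3.14].

INTERFACE

Orientations are given as a rotation vector (axis times angle).
In Python, from workcell import arm, vision gives the robot as it stands.
- The arm moves only by the shell command python3 -m jog 'ROWS' [FORCE]. ROWS is text: rows parted by semicolons, each of 5 numbers parted by spaces: the shift along the tool's x, y, z in m, then the turn about the tool's z in degrees, then the opening, from 0 (shut) to 1 (fully open). In form: x y z roll grip; .... A call has exactly 10 rows; each row shifts and turns the commanded pose from where the row before left it, along the tool's axes as they then stand; what a row does not reach is not made up. A row lasts 1/12 s, in which the tool goes at most 41.7 mm and 7.16 degrees, less where a joint would pass 70% of its speed; a pose out of reach is approached as far as the arm can. A call is refused whole if a number of a shift passes 0.0417 or a number of a turn 7.16, either way. A call with a gripper value outside its range is refused whole. The fingers move at their own pace and stop on an object; FORCE is the grip in N (left out, the last holds). Time passes only in rows, so rows that do not move let the fingers close, or fill a call up. It gives the time, the measured TCP pose, the force and the opening at its end, in the units of the state.
- arm.observe(): the state, without advancing time (a new reading comes with each control period).
- vision.snapshot(name): name is "scene" or "top" or "wrist"; returns a dict with "pixels" (480x640x3 uint8, red, green, blue), "fx", "fy", "cx", "cy" (pixels), "D" ([k1, k2, p1, p2, k3] as OpenCV has them; the pictures are not rectified), "R" (3x3) and "t" (3): a world point X has camera coordinates R X + t. Camera axes: x right, y down, z forward; pixel columns grow to the right and rows downward; lengths in m; the calibration is good to about 2 mm. A picture is of the moment at which its call begins. There is no depth.
- arm.sign_off(): hands the job in, once; it reports no verdict.
The state is a dict: "time_s": time; "joint_pos": joint angles; "dq": joint speeds; "effort": joint torques, N m; "ee_pos": TCP position; "ee_rot": TCP orientation; "contact_force": force on the tool from outside, world axes, zero at the start; "moment": the same for the moment, N m; "width": opening from 0.0 (shut) to 1.0 (fully open).
Only numpy, scipy, OpenCV 4.12 (cv2) and the standard library are available. Lean on these libraries where they do the work, as an engineer would, in place of code of your own. Each camera call takes 0.05 s, during which the arm holds its last target. There are 200 camera calls.

TASK

Put the ribbed snap cap (the narrower, taller of the two closures) on the neck of the steel flask standing on the worktop and press it straight down until it clicks over the nubs; keep pressing after the click until the cap sits fully home on the flask's shoulder with the sealing ring squeezed flat. Keep it pressed down there for a good two seconds and finish like that, your fingers still pressing the cap home, not letting go. The flask stays standing upright on the worktop, and the wide lid and the other things round it stay where they are.

Things in the scene. Friction and masses are not known exactly. Their poses are not given: they have to be found in the camera images.
- flask: Steel flask, loose, upright, 0.8 kg: body 80 mm across up to a shoulder 90 mm above its foot, then a neck stud 26 mm across. Three slippery sprung nubs (4.5 mm travel inward), sloping above and square below, stand 4 mm out of the neck, widest 108 mm above the foot. Origin: centre of the foot underside; z up along the neck.
- neck_top (a point): Top centre of the flask's neck, 126 mm above the flask's foot; the last 6 mm of the neck taper to 16 mm across as a lead-in.
- snap_cap: The flask's snap cap: round, fine ribs, 48 mm across, 44 mm tall, 40 g, standing open end down. Origin: centre of its open lower rim; z up. Walls 4 mm; an inner lip 8 to 12 mm above the rim leaves a 29 mm opening. On the neck the lip stops on the nubs with the rim about 14 mm above the shoulder; fully home the rim is on the shoulder, 90 mm above the flask's foot.
- cap_top (a point): Top centre of the snap cap, 44 mm above its rim. How it goes on: a push peaking at 10 to 15 N forces the lip over the nubs, the force drops to almost nothing when the rim is about 10 mm above the shoulder (click), and 5 mm above it the rim meets the seal. Let go, it springs up about 3 mm and stays clicked on.
- seal (a joint): How far the springy black sealing ring round the foot of the neck (54 mm across, standing 5 mm above the shoulder when free) is pressed down, in m: 0 free, 0.005 flush with the shoulder. Spring 2 N per mm, 10 N at flush; then the cap's rim is on the rigid shoulder.
- wide_lid: A low, wide lid of another jar that does not fit the flask, 66 mm across, 24 mm tall, lying on the worktop. Origin: centre of its underside. A bystander.
- egg_timer: round wind-up kitchen timer with a pale domed top and red foot, 62 mm across, 66 mm tall. Origin: centre of its foot. A bystander, loose.
- jar_jam: jam jar, 67 mm across, 86 mm tall. Origin: centre of its foot. A bystander, loose.
- salt_shaker: salt shaker, 44 mm across, 90 mm tall. Origin: centre of its foot. A bystander, loose.
- glass_niche: drinking glass, 81 mm across, 93 mm tall. Origin: centre of its foot. A bystander, loose.
- spice_2: spice jar, 41 mm across, 105 mm tall. Origin: centre of its foot. A bystander, loose.
Not all that is in view belongs to the job. What is shaped like the snap_cap but brown is not meant.

How it is judged:
On the way, in this order (a step that is already met when the one before it is completed fails the run):
1. the snap cap is held clear of the worktop (height (world z) of snap_cap above 0.04 m and contact force between the fingers and snap_cap above 1 N), for 0.1 s.
2. the cap has clicked onto the neck and is pressed fully home, kept so for 1.5 s (z of snap_cap in the frame of flask between 0.086 and 0.0925 m and horizontal distance between snap_cap and flask below 0.005 m and angle between the z axis of snap_cap and the z axis of flask, either way round below 0.08 rad and value of joint seal above 0.0035 m and contact force between the fingers and snap_cap above 2 N), for 1.5 s.
At the end, for the whole second after the job is handed in: Fingers still press the snap cap (over 2 N): rim within 2.5 mm of the shoulder, centred on the neck within 5 mm, square within 0.08 rad, seal pressed in over 3.5 mm of 5; flask upright (0.06 rad) on the worktop (all of step 2 and angle between flask's own z axis and vertical below 0.06 rad and height (world z) of flask below 0.008 m); the arm keeps its last pose, push and grip.
It fails at once if the flask is tipped (more than 0.35 rad) or lifted more than 30 mm (angle between flask's own z axis and vertical above 0.35 rad or height (world z) of flask above 0.03 m).
It fails at once if the wide lid or another bystander is moved more than 30 mm (distance of any of wide_lid, egg_timer, jar_jam, salt_shaker, glass_niche, spice_2 from where it was at the start of the episode above 0.03 m).
It also fails if it takes over 48 s, if anything falls off the work surface, if the arm or the gripper's body presses on something with over 40 N, if the wrist force passes 120 N, or if a joint passes its speed limit or range.

## Working session

There is one attempt and no reset: what is moved stays moved. The work goes in short steps, Python scripts to look and compute and a shell command to move; the robot and the scene stay as the last step left them, time stands still between calls to the robot, and variables do not carry over. Pictures are saved under pics/ and viewed, about 8 in all and at most 12, crops included, and the job is handed in when it is done.

```bash
mkdir -p pics
cat > h.py <<'E'
import numpy as np,cv2
from workcell import arm,vision
def snap(n,f):
    s=vision.snapshot(n); cv2.imwrite('pics/'+f,s['pixels'][:,:,::-1]); np.save('pics/'+f+'.npy',s,allow_pickle=True); return s
def load(f): return np.load('pics/'+f+'.npy',allow_pickle=True).item()
def K(s): return np.array([[s['fx'],0,s['cx']],[0,s['fy'],s['cy']],[0,0,1.]])
def ray(s,u,v):
    p=cv2.undistortPoints(np.array([[[u,v]]],float),K(s),np.array(s['D'],float))[0,0]
    R=np.array(s['R']);t=np.array(s['t']); return -R.T@t, R.T@np.array([p[0],p[1],1])
def atz(s,u,v,z):
    c,d=ray(s,u,v); return c+d*(z-c[2])/d[2]
def proj(s,X):
    return cv2.projectPoints(np.array(X,float).reshape(-1,3),cv2.Rodrigues(np.array(s['R'],float))[0],np.array(s['t'],float),K(s),np.array(s['D'],float))[0][:,0]
E
python3 - <<'E'
from h import *
a=snap('scene','s0.png');b=snap('top','t0.png')
print(arm.observe(),arm.grasp_offset)
for s in(a,b):print(-np.array(s['R']).T@s['t'],s['R'][2],s['fx'])
E
```

```text
{'time_s': 0.1, 'joint_pos': array([-1.31497837e+00,  3.14145693e-01, -4.79636338e-02,  1.21019681e+00,
       -1.90008418e-05,  1.57080490e+00]), 'dq': array([ 3.95496244e-04,  1.12869840e-05,  6.87415229e-04, -9.19816176e-05,
       -2.61506574e-04, -3.51346866e-04]), 'effort': array([-1.19492368e-03, -5.40766382e+01,  3.40542197e+01,  1.11840625e-02,
       -4.68429255e-05, -4.95864938e-06]), 'ee_pos': array([ 0.15167628, -0.5799433 ,  0.20413335]), 'ee_rot': array([-3.11444720e+00, -4.00539037e-01,  3.31977213e-04]), 'contact_force': array([0.41940043, 0.21096581, 0.41718491]), 'moment': array([-0.00244013,  0.02189738, -0.0190888 ]), 'width': 0.9962995720661346} -0.0187
[-0.22264252  0.79046307  1.18608448] [ 0.50893597 -0.49662338 -0.70309985] 554.9033090938253
[0.40566289 0.03530345 1.09966684] [ 0.10909775  0.02515232 -0.99371276] 471.0109483801318
```

View pics/s0.png

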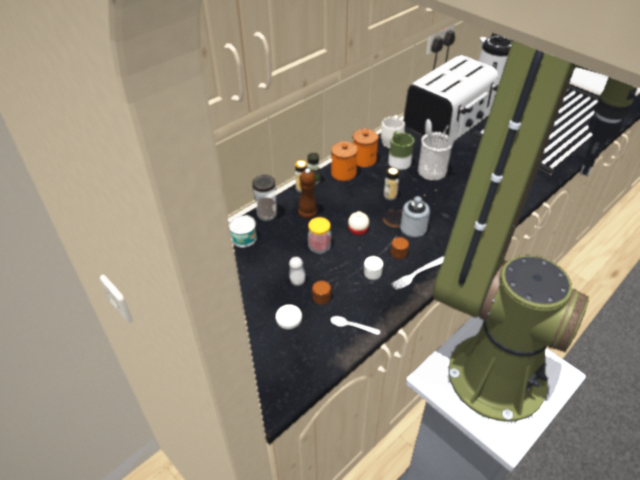

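View pics/t0.png

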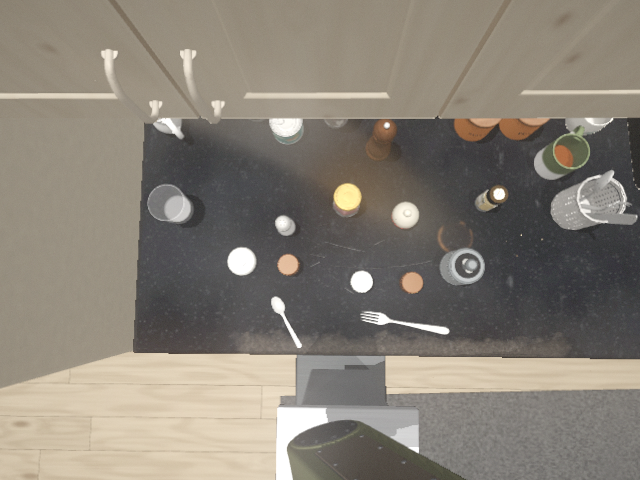

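Candidates in the top view: white cap (362,282), wide white lid (242,262), brown look-alikes (289,265) and (412,283), and the pale dome of the egg timer (405,215). My choice is the white one at (362,282). The flask is at (463,267), with its neck top at about (471,266).

Run:
```python
from h import *
b=cv2.imread('pics/t0.png');a=cv2.imread('pics/s0.png')
c1=cv2.resize(b[230:310,330:510],None,fx=4.4,fy=4.4,interpolation=cv2.INTER_CUBIC)[:,:792]
c2=cv2.resize(a[190:290,350:446],(288,300)[::1],interpolation=cv2.INTER_CUBIC)
out=np.zeros((600,800,3),np.uint8);h=min(350,c1.shape[0]);out[:h,:c1.shape[1]]=c1[:h]
c2=cv2.resize(a[190:290,350:510],None,fx=2.4,fy=2.4,interpolation=cv2.INTER_CUBIC);out[355:595,:384]=c2
cv2.imwrite('pics/c0.png',out)
```

```text
(no output)
```

View pics/c0.png

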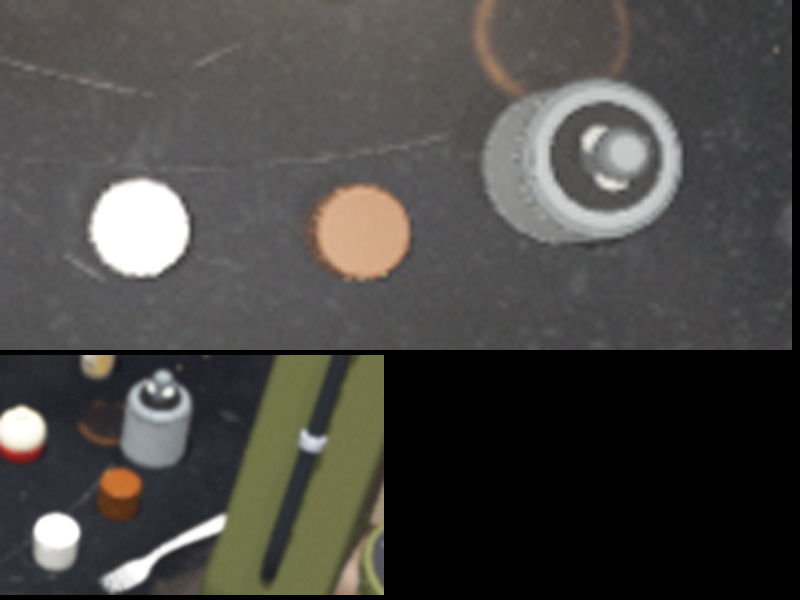

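White cap top is at (361.8,281.8) in the top picture, and it is taller than the lid, so it is the snap cap. The brown decoy is to its right at (412,282). Neck top is at (472.9,264.7) and the shoulder centre at (468.1,265.7).

Run:
```python
from h import *
s=load('t0.png');a=load('s0.png')
C=atz(s,361.5,281.5,.044);F=atz(s,472.6,264.4,.126);F2=atz(s,467.8,265.5,.09);B=atz(s,411.7,282,.044)
print(C,F,F2,B)
# scene: cap top ellipse centre, neck top, flask shoulder from crop (2.4x)
for (x,y,z) in((57,173,.044),(163,20,.126),(159,36,.09)): print(atz(a,350+x/2.4-.3,190+y/2.4-.3,z))
print('fork',atz(s,375,319,0),'timer',atz(s,405,215,.06),atz(s,361,318,0))
for n in((.5*(C+F2),)):pass
r=np.degrees(cv2.Rodrigues(arm.observe()['ee_rot'])[0]*1);R=cv2.Rodrigues(arm.observe()['ee_rot'])[0]
print(R)
for N,z in(('cap',C),('flask',F2)):
  print(N,R.T@(np.r_[z[:2],.15]-arm.observe()['ee_pos']),np.degrees(np.arctan2(z[1],z[0])),np.hypot(z[0],z[1]))
```

```text
[ 0.43419318 -0.03129612  0.044     ] [ 0.46891259 -0.25347361  0.126     ] [ 0.46883072 -0.25398169  0.09      ] [ 0.43404011 -0.14265195  0.044     ]
[ 0.4351269  -0.03366754  0.044     ]
[ 0.4682911 -0.2528602  0.126    ]
[ 0.47600508 -0.26118131  0.09      ]
fork [ 0.34965768 -0.06498582  0.        ] timer [ 0.58207312 -0.12695473  0.06      ] [ 0.35159202 -0.0328456   0.        ]
[[ 9.67458808e-01  2.53028248e-01 -4.00419329e-04]
 [ 2.53028564e-01 -9.67457713e-01  1.45586511e-03]
 [-1.90137710e-05 -1.50980705e-03 -9.99998860e-01]]
cap [ 0.4121479  -0.45922646  0.05481892] -4.122680429448655 0.4353196120167957
flask [ 0.38931248 -0.23502331  0.05448085] -28.445924785786637 0.5332062848357491
```

```bash
python3 -m jog '0.025 -0.028 0 0 1;0.025 -0.028 0 0 1;0.025 -0.028 0 0 1;0.025 -0.028 0 0 1;0.025 -0.028 0 0 1;0.025 -0.028 0 0 1;0.025 -0.028 0 0 1;0.025 -0.028 0 0 1;0.025 -0.028 0 0 1;0.025 -0.028 0 0 1' 60
python3 -m jog '0.02 -0.022 0 0 1;0.02 -0.022 0 0 1;0.02 -0.022 0 0 1;0.02 -0.022 0 0 1;0.02 -0.022 0 0 1;0.02 -0.022 0 0 1;0.02 -0.022 0 0 1;0.022 -0.025 0 0 1;0 0 0.02 0 1;0 0 0.02 0 1'
python3 - <<'E'
from h import *
w=snap('wrist','w1.png');o=arm.observe();print(o['time_s'],o['ee_pos'],o['ee_rot'],o['contact_force'])
R=cv2.Rodrigues(o['ee_rot'])[0];print(R.T@(np.array([.4345,-.0325,.008])-o['ee_pos']))
print(proj(w,[[.4345,-.0325,.044],o['ee_pos']]))
E
```

```text
time_s: 0.93
ee_pos: [0.323, -0.2445, 0.2047]
ee_rot: [-3.116, -0.4, 0.0]
contact_force: [0.7, -0.3, 0.4]
width: 1.0
time_s: 1.77
ee_pos: [0.4359, -0.0305, 0.1651]
ee_rot: [3.115, 0.407, 0.004]
contact_force: [0.5, -0.7, -0.1]
width: 1.001
1.8167 [ 0.43241521 -0.03091823  0.16071935] [-3.11451876 -0.40460134  0.00702018] [-1.89207179 -0.11393763 -3.17734203]
[0.00227084 0.00228551 0.15270779]
[[321.71731647 223.48213335]
 [318.87284757 287.50736386]]
```

View pics/w1.png

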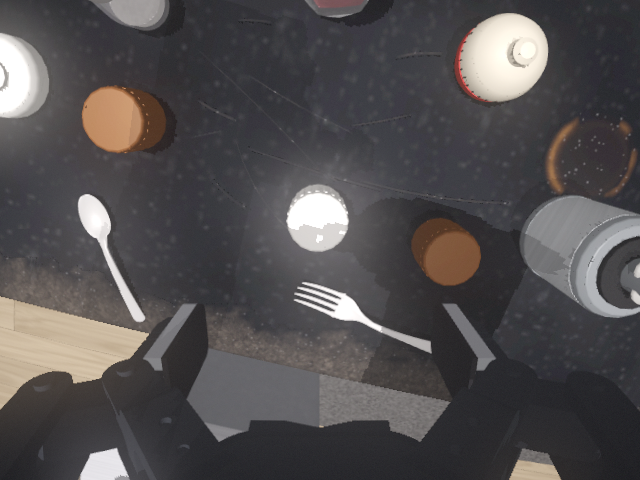

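The wrist picture shows the cap top at about (318,221), within 4 px of the prediction. The fork lies just ahead and the decoy is to the right, clear of the fingers.

Run:
```python
from h import *
w=load('w1.png')
i=cv2.imread('pics/w1.png');m=(i.min(2)>120).astype(np.uint8);n,l,st,c=cv2.connectedComponentsWithStats(m);k=l[221,318] or l[215,318];print(st[k],c[k])
o=arm.observe();R=cv2.Rodrigues(o['ee_rot'])[0]
for u,v in((318,217.5),(318,222)):
  P=atz(w,u,v,.044);print(P,R.T@(P-o['ee_pos']))
print(o['ee_pos'],o['time_s'])
```

```text
[ 286  184   63   68 3323] [317.25188083 217.93078543]
[ 0.43837138 -0.0284947   0.044     ] [ 0.00688161 -0.00065041  0.1166918 ]
[ 0.4349064  -0.02941177  0.044     ] [ 0.00329736 -0.00064908  0.11670728]
[ 0.43241521 -0.03091823  0.16071935] 1.8167
```

```bash
python3 -m jog '0.003 0 0.01 0 1;0 0 0.02 0 1;0 0 0.02 0 1;0 0 0.02 0 1;0 0 0.01 0 1;0 0 0 0 1;0 0 0 0 1;0 0 0 0 1;0 0 0 0 1;0 0 0 0 1'
python3 - <<'E'
from h import *
w=snap('wrist','w2.png');o=arm.observe();print(o['time_s'],o['ee_pos'],o['ee_rot'],o['contact_force'])
i=cv2.imread('pics/w2.png');m=(i.min(2)>120).astype(np.uint8);n,l,st,c=cv2.connectedComponentsWithStats(m)
print(proj(w,[[.435,-.031,.044]]),[(*st[k],*c[k]) for k in range(1,n) if st[k][4]>1500])
R=cv2.Rodrigues(o['ee_rot'])[0];print(R.T@(np.array([.435,-.031,.008])-o['ee_pos']))
E
```

```text
time_s: 2.65
ee_pos: [0.4382, -0.0315, 0.086]
ee_rot: [3.116, 0.4, 0.003]
contact_force: [-0.1, -0.5, -1.2]
width: 1.0
2.7 [ 0.43798547 -0.03149338  0.08580313] [3.11561806e+00 4.00582989e-01 2.60812311e-03] [-0.73605065 -0.51456798 -0.8946115 ]
[[317.52117556 259.81163549]] [(np.int32(506), np.int32(0), np.int32(123), np.int32(98), np.int32(9774), np.float64(565.3860241456927), np.float64(43.78872518927768)), (np.int32(274), np.int32(205), np.int32(82), np.int32(92), np.int32(5889), np.float64(314.30973000509425), np.float64(251.6917982679572)), (np.int32(10), np.int32(220), np.int32(92), np.int32(154), np.int32(2762), np.float64(46.605358435916), np.float64(280.6415640839971)), (np.int32(577), np.int32(220), np.int32(63), np.int32(110), np.int32(5005), np.float64(613.1198801198801), np.float64(274.46553446553446)), (np.int32(285), np.int32(328), np.int32(167), np.int32(80), np.int32(2525), np.float64(356.10138613861386), np.float64(363.0019801980198))]
[-0.00288845 -0.00127426  0.07779792]
```

View pics/w2.png

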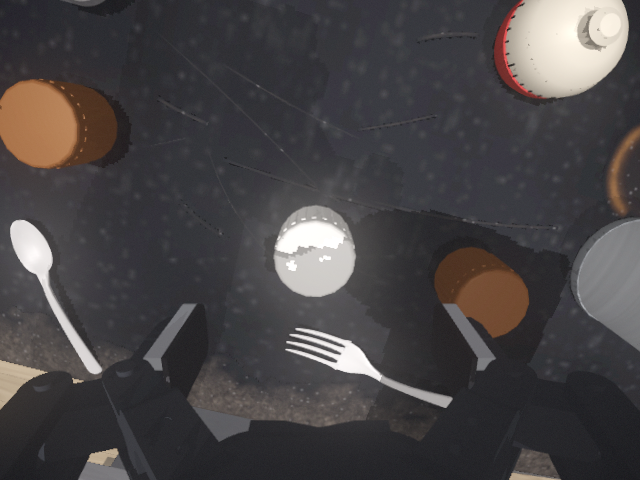

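The wrist picture puts the cap's top face at about (315,257), nearly centred between the fingers. The fork is below it and clear. I'll go down and close.

```bash
python3 -m jog '-0.0015 -0.002 0.015 0 1;0 0 0.018 0 1;0 0 0.018 0 1;0 0 0.015 0 1;0 0 0.01 0 1;0 0 0.002 0 1;0 0 0 0 0.3;0 0 0 0 0.3;0 0 0 0 0.3;0 0 0 0 0.3' 60
python3 -m jog '0 0 0 0 0.3;0 0 0 0 0.3;0 0 -0.01 0 0.3;0 0 -0.02 0 0.3;0 0 -0.03 0 0.3;0 0 -0.03 0 0.3;0 0 -0.03 0 0.3;0 0 -0.03 0 0.3;0 0 -0.015 0 0.3;0 0 0 0 0.3'
python3 - <<'E'
from h import *
w=snap('wrist','w3.png');a=snap('scene','s3.png');o=arm.observe();print(o['time_s'],o['ee_pos'],o['ee_rot'],o['contact_force'],o['width'])
a=cv2.imread('pics/s3.png');b=cv2.imread('pics/w3.png')
u,v=proj(load('s3.png'),[o['ee_pos']])[0].astype(int);print(u,v)
c=cv2.resize(a[max(v-50,0):v+50,u-50:u+50],(360,360),interpolation=cv2.INTER_CUBIC)
out=np.zeros((360,800,3),np.uint8);out[:,:360]=c;out[:330,360:]=cv2.resize(b,(440,330));cv2.imwrite('pics/c3.png',out)
E
```

```text
time_s: 3.53
ee_pos: [0.4363, -0.0299, 0.0085]
ee_rot: [3.116, 0.401, 0.003]
contact_force: [-5.5, 0.4, 15.6]
width: 0.512
time_s: 4.37
ee_pos: [0.4383, -0.0301, 0.1765]
ee_rot: [3.114, 0.401, 0.012]
contact_force: [0.6, -0.4, -0.6]
width: 0.51
4.4667 [ 0.43585466 -0.02990517  0.17269347] [3.11551383 0.40063841 0.00348863] [-0.49459634  0.25929188 -0.57969965] 0.51216376988638
375 229
```

View pics/c3.png

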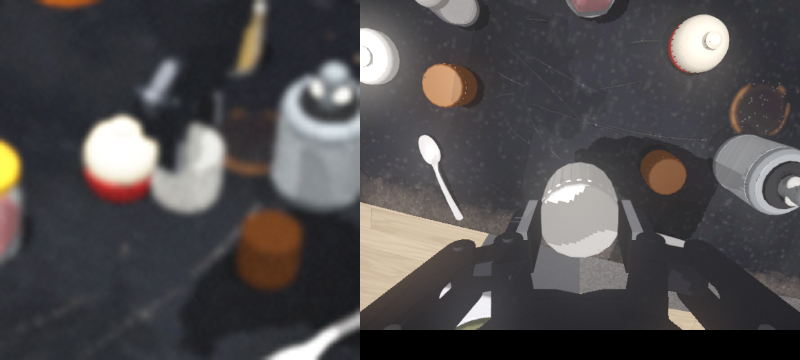

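The cap is held at width 0.51, and the decoy and the flask are undisturbed. Next I'll measure the cap's offset in the tool frame and the flask's position from the wrist picture.

Run:
```python
from h import *
w=load('w3.png');o=arm.observe();R=cv2.Rodrigues(o['ee_rot'])[0];p=o['ee_pos']
th=np.linspace(0,2*np.pi,200)
for dx in(-.003,0,.003):
  for h in(.0355,.0325):
    q=proj(w,[p+R@np.array([dx+.024*np.cos(t),.024*np.sin(t),-h]) for t in th]);print(dx,h,q.min(0),q.max(0))
i=cv2.imread('pics/w3.png')
cv2.imwrite('pics/c4.png',np.hstack([cv2.resize(i[200:400,240:400],(480,600)),cv2.resize(i[170:330,540:640],(320,512))[:512,:320] if 0 else cv2.copyMakeBorder(cv2.resize(i[170:330,540:640],(320,512)),0,88,0,0,0)]))
```

```text
-0.003 0.0355 [258.14118283 272.67366116] [378.14457358 379.11500282]
-0.003 0.0325 [259.24076974 269.79559444] [377.07225322 374.68176384]
0 0.0355 [257.77541437 265.29834238] [378.49777771 373.06446648]
0 0.0325 [258.8891663  262.54458812] [377.41171023 368.70683411]
0.003 0.0355 [257.40728405 257.83303634] [378.85325216 366.93775326]
0.003 0.0325 [258.53535983 255.20713057] [377.75328401 362.65834061]
```

View pics/c4.png

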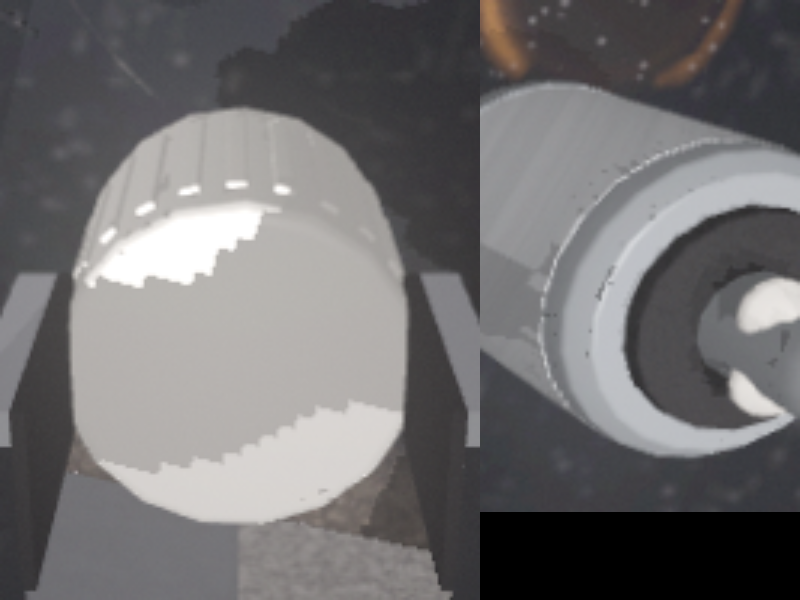

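The held cap's top face spans columns 264–376 and rows 268–374, so it sits about 1.5 mm behind the TCP in tool x and roughly centred in y. I'll carry it over the flask.

```bash
python3 -m jog '-0.0026 0.02 0 0 0.3;-0.0026 0.025 0 0 0.3;-0.0026 0.025 0 0 0.3;-0.0026 0.025 0 0 0.3;-0.0026 0.025 0 0 0.3;-0.0026 0.025 0 0 0.3;-0.0026 0.025 0 0 0.3;-0.0026 0.025 0 0 0.3;-0.0026 0.02 0 0 0.3;0 0.01 0 0 0.3' 80
python3 -m jog '0 0 0 0 0.3;0 0 0.01 0 0.3;0 0 0.01 0 0.3;0 0 0.005 0 0.3;0 0 0 0 0.3;0 0 0 0 0.3;0 0 0 0 0.3;0 0 0 0 0.3;0 0 0 0 0.3;0 0 0 0 0.3'
python3 - <<'E'
from h import *
w=snap('wrist','w5.png');t=snap('top','t5.png');s=snap('scene','s5.png');o=arm.observe();print(o['time_s'],o['ee_pos'],o['ee_rot'],o['contact_force'],o['width'])
R=cv2.Rodrigues(o['ee_rot'])[0];print(R.T@(np.array([.4702,-.2531,.14])-o['ee_pos']))
c=lambda f,x:cv2.resize(cv2.imread('pics/'+f)[x[0]:x[1],x[2]:x[3]],(400,300),interpolation=cv2.INTER_CUBIC)
cv2.imwrite('pics/c5.png',np.vstack([np.hstack([c('w5.png',(0,480,0,640)),c('s5.png',(160,250,360,480))]),np.hstack([c('t5.png',(215,305,410,530)),c('w5.png',(240,420,200,440))])]))
E
```

```text
time_s: 5.3
ee_pos: [0.4686, -0.2552, 0.1702]
ee_rot: [-3.116, -0.397, 0.003]
contact_force: [-0.7, 1.3, -0.3]
width: 0.499
time_s: 6.13
ee_pos: [0.4698, -0.2536, 0.1473]
ee_rot: [3.115, 0.401, 0.001]
contact_force: [-0.0, -0.4, -0.9]
width: 0.496
6.2833 [ 0.46962688 -0.25354429  0.14709562] [3.11573718e+00 4.00569881e-01 4.76396994e-04] [-0.53009834 -0.94716411  0.35291114] 0.49719366132277887
[ 0.00066492 -0.00028663  0.00709574]
```

View pics/c5.png

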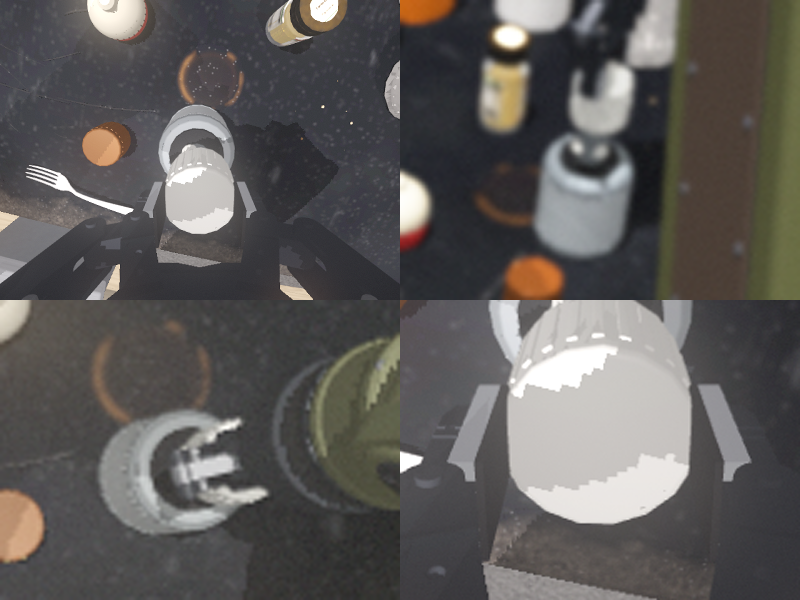

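The scene view shows the cap directly above the neck (cap bottom at crop (600,130), neck at (597,148)). The flask is upright, and the cap has not shifted in the grip: its lower edge is still at row 374. I'll lower it while watching the force.

```bash
python3 -m jog '0.0006 0 0.004 0 0.3;0 0 0.004 0 0.3;0 0 0.004 0 0.3;0 0 0.003 0 0.3;0 0 0.003 0 0.3;0 0 0.003 0 0.3;0 0 0.003 0 0.3;0 0 0 0 0.3;0 0 0 0 0.3;0 0 0 0 0.3' 80
```

```text
time_s: 7.12
ee_pos: [0.4701, -0.2534, 0.123]
ee_rot: [3.116, 0.401, 0.0]
contact_force: [-0.5, -0.5, 0.8]
width: 0.5
```

```bash
python3 -m jog '0 0 0.001 0 0.3;0 0 0.001 0 0.3;0 0 0.001 0 0.3;0 0 0.001 0 0.3;0 0 0.001 0 0.3;0 0 0.001 0 0.3;0 0 0.001 0 0.3;0 0 0 0 0.3;0 0 0 0 0.3;0 0 0 0 0.3'
```

```text
time_s: 7.95
ee_pos: [0.4701, -0.2531, 0.1157]
ee_rot: [-3.115, -0.401, 0.0]
contact_force: [0.1, 2.6, 1.3]
width: 0.5
```

```bash
python3 -m jog '0 -0.0007 0 0 0.3;0 0 0.001 0 0.3;0 0 0.001 0 0.3;0 0 0.001 0 0.3;0 0 0.001 0 0.3;0 0 0 0 0.3;0 0 0 0 0.3;0 0 0 0 0.3;0 0 0 0 0.3;0 0 0 0 0.3'
```

```text
time_s: 8.78
ee_pos: [0.4702, -0.2524, 0.1124]
ee_rot: [-3.116, -0.401, -0.001]
contact_force: [0.1, 4.1, 6.2]
width: 0.498
```

```bash
python3 -m jog '0 -0.0005 0.001 0 0.3;0 -0.0005 0.001 0 0.3;0 0 0.001 0 0.3;0 0 0.001 0 0.3;0 0 0.001 0 0.3;0 0 0.001 0 0.3;0 0 0 0 0.3;0 0 0 0 0.3;0 0 0 0 0.3;0 0 0 0 0.3' 100
```

```text
time_s: 9.62
ee_pos: [0.4696, -0.2516, 0.1057]
ee_rot: [-3.116, -0.401, 0.0]
contact_force: [0.5, 3.6, 0.7]
width: 0.492
```

The force peaked and dropped to about 0, so the cap has clicked. Now pressing on to home.

```bash
python3 -m jog '0 0 0.001 0 0.3;0 0 0.001 0 0.3;0 0 0.001 0 0.3;0 0 0.001 0 0.3;0 0 0.001 0 0.3;0 0 0.001 0 0.3;0 0 0.001 0 0.3;0 0 0 0 0.3;0 0 0 0 0.3;0 0 0 0 0.3' 120
```

```text
time_s: 10.45
ee_pos: [0.4699, -0.2519, 0.0996]
ee_rot: [3.115, 0.4, 0.001]
contact_force: [-0.3, 4.4, 7.0]
width: 0.484
```

```bash
python3 -m jog '0 0 0.001 0 0.3;0 0 0.001 0 0.3;0 0 0.001 0 0.3;0 0 0 0 0.3;0 0 0 0 0.3;0 0 0 0 0.3;0 0 0 0 0.3;0 0 0 0 0.3;0 0 0 0 0.3;0 0 0 0 0.3'
```

```text
time_s: 11.28
ee_pos: [0.4704, -0.2521, 0.0992]
ee_rot: [3.114, 0.4, 0.004]
contact_force: [-7.1, 6.3, 28.2]
width: 0.482
```

Force rose to 28 N with under 0.5 mm of travel, so the rim is on the rigid shoulder. Now holding, then a check.

```bash
for i in 1 2 3; do python3 -m jog '0 0 0 0 0.3;0 0 0 0 0.3;0 0 0 0 0.3;0 0 0 0 0.3;0 0 0 0 0.3;0 0 0 0 0.3;0 0 0 0 0.3;0 0 0 0 0.3;0 0 0 0 0.3;0 0 0 0 0.3'; done
python3 - <<'E'
from h import *
w=snap('wrist','w6.png');s=snap('scene','s6.png');o=arm.observe();print(o['time_s'],o['ee_pos'],o['contact_force'],o['width'])
c=lambda f,x:cv2.resize(cv2.imread('pics/'+f)[x[0]:x[1],x[2]:x[3]],(400,400),interpolation=cv2.INTER_CUBIC)
cv2.imwrite('pics/c6.png',np.hstack([c('w6.png',(130,450,160,480)),c('s6.png',(165,245,375,455))]))
E
```

```text
time_s: 12.12
ee_pos: [0.4703, -0.2521, 0.0991]
ee_rot: [3.114, 0.4, 0.004]
contact_force: [-6.7, 6.2, 28.5]
width: 0.48
time_s: 12.95
ee_pos: [0.4703, -0.2521, 0.0992]
ee_rot: [3.114, 0.4, 0.004]
contact_force: [-6.4, 7.1, 28.6]
width: 0.481
time_s: 13.78
ee_pos: [0.4703, -0.2521, 0.0992]
ee_rot: [3.114, 0.4, 0.004]
contact_force: [-6.0, 6.5, 28.6]
width: 0.483
13.8833 [ 0.47032675 -0.25207689  0.09917601] [-6.90225316  6.1798908  27.62037728] 0.4785021434275761
```

View pics/c6.png

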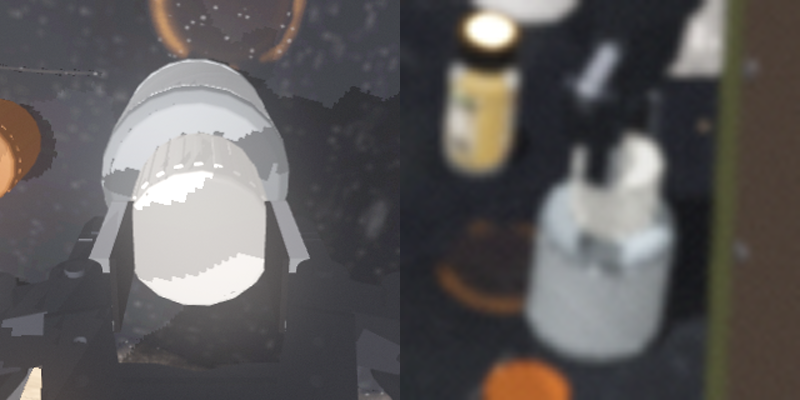

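The cap sits square on the shoulder and the flask is upright. The cap's lower edge is still at row 374, so it has not slipped in the grip.

```bash
python3 -c "
from workcell import arm
print(arm.sign_off())"
```

```text
the job is handed in; nothing more can be done
None
```

The white snap cap is on the flask neck, clicked past the nubs and pressed fully home. I handed the job in at about 13.9 s with the fingers still gripping and pressing it.

- **Click and seating:** The vertical force rose to at least 6 N, dropped to about 1 N at the click, and reached 7 N on the seal. It then jumped to about 28 N within 0.4 mm, which means the rim is on the shoulder.
- **Hold:** About 28 N was held steadily for 2.5 s. The TCP stayed at z = 0.099 m, which puts the rim at about 0.0905 m, inside the required range.
- **Last pictures:** The flask is upright, the cap is centred and square, and it had not slipped in the grip. I touched nothing else on the way. I checked that by eye in the last views, without measuring each bystander, and those views did not show all of them.
- **Did not fully agree:** A sideways force of about 6–7 N in x and y remains while pressing, a sign of 1–2 mm of misalignment. I did not measure seal travel directly; I inferred it from the force and height. The height figure assumes the cap did not slip in the grip.

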